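# Clip on the light sensor and hold the glass colour standard in the beam

## Task

Squeeze the yellow sensor clip, take it off its blue parking bracket and let it close over the middle of the upright bracket of the lamp rig, fully down on the edge, upright and with its sensor eye looking at the lamp. Then pick up the amber glass block by its two frosted white faces only (never touch its amber or black faces) and hold it upright and still in the air above the white cross between lamp and sensor, clear faces square to the beam and the beam through the middle of the amber window; finish while still holding it there. Leave the can, the tape roll and the wrench where they are.

Things in the scene. Friction and masses are not known exactly. Their poses are not given: they have to be found in the camera images.
- rig: Fixed rig: grey base plate 285 x 90 x 12 mm, upright aluminium bracket at one end (x = -80 mm), green lamp housing at the other (x = 90 to 170 mm, 70 mm wide, 118 mm high; lit round lens at x = 82 mm). Origin on the table midway between bracket and lens, under a white cross; x points from bracket to lamp along the beam, z up. Place and yaw vary.
- rig_edge (a point): Middle of the top edge of the rig's upright bracket: plate 5 mm thick (along the rig's x), 44 mm wide (along the rig's y), top edge 88 mm above the table, free downwards for 64 mm. Axes as the rig's.
- rig_beam (a point): Point on the beam's axis midway between bracket and lens, 90 mm above the table and 78 mm above the base plate. The beam is level, along the rig's x. Axes as the rig's.
- rig_lens (a point): Centre of the lamp's lens, on the beam's axis. Axes as the rig's.
- park: Fixed blue parking bracket: base 80 x 70 x 12 mm with an upright aluminium plate 5 mm thick (along its x), 44 mm wide (y), top edge 78 mm above the table. Origin on the table under the plate. The clip starts on its top edge.
- clip: Yellow sprung clip like a large clothes-peg, jaws down, 80 g, 34 mm wide (y; handles 20 mm), 92 mm high. Origin between the jaws, level with their tips; x is where the sensor eye looks, z up. A stop between the jaws at z = 20 mm rests on the plate's edge when fully down. Pivots at z = 46 mm. Black sensor head on the +x jaw, out to x = 25 mm, z = 8 to 36 mm. Shut, it grips the 5 mm plate with about 8 N.
- clip_grip (a point): Place to squeeze the clip: midway between its handles, at its z = 74 mm (handles z = 49 to 92 mm). The handles splay to +x and -x, 44 mm over their tops when shut. Squeezed along x (about 14 N each) they end upright and parallel at stops, 24 mm over the outsides, and the coupled jaws stand 25 mm apart at the tips, 10 mm outwards each.
- clip_jaw (a joint): Opening angle of the clip's jaw in rad: 0 shut on a 5 mm plate, 0.22 squeezed fully open, -0.03 shut on nothing.
- clip_eye (a point): Sensor eye on the black head, at x = 25.5 mm, z = 22 mm of the clip when shut on a plate.
- tray: Fixed light wooden tray 62 x 58 mm, 20 mm high, walls and floor 5 mm, in which the glass block stands. Origin under its centre.
- cell: Amber glass colour standard: upright block 28 (x) x 24 (y) x 95 mm high, 0.1 to 0.2 kg. Origin at the centre of its underside. Its two y faces are frosted white over their full height: the only ones to touch. Its x faces are clear amber windows up to z = 50 mm and black above. The beam must pass along its x, either way round.
- cell_grip (a point): Place to grip the glass block: on its axis 72 mm above its underside; the fingers close along its y onto the frosted faces, 24 mm apart.
- cell_eye (a point): Middle of the block's amber window, inside the block, on its axis 27 mm above its underside. Axes as the block's.
- cell_clear: The amber and black core of the glass block, which the fingers must not touch. Same origin and axes as the block.
- can: Bystander: green and white can, 66 mm across, 95 mm high. Origin under its centre.
- tape: Bystander: roll of black tape lying flat, 64 mm across, 19 mm high. Origin under its centre.
- wrench: Bystander: steel wrench lying on the table. Origin under its middle.
Things that resemble listed ones, but are neither listed nor needed, are in the scene too. There is more than one size of the clip; the one meant has the size given above.

How it is judged:
On the way:
1. the sensor clip sits on the rig's bracket, upright, fully down, facing the lamp, and is let go (x of clip in the frame of rig_edge between -0.004 and 0.004 m and y of clip in the frame of rig_edge between -0.007 and 0.007 m and z of clip in the frame of rig_edge between -0.024 and -0.012 m and x of clip_eye in the frame of rig_edge between 0.012 and 0.045 m and angle between clip's own z axis and vertical below 0.15 rad and angle between the x axis of clip and the x axis of rig, either way round below 0.15 rad and value of joint clip_jaw below 0.06 rad and contact force between clip and rig above 1 N and contact force between the fingers and clip below 0.2 N), for 0.3 s.
At the end, for the whole second after the job is handed in: Clip let go, gripping the rig bracket: 7 mm from its middle, 8 mm from fully down, 0.15 rad upright, eye to the lamp. Glass block held still by the fingers alone: window middle 6 mm sideways, 12 mm in height from the beam axis, 35 mm along it from midway; square and upright to 0.15 rad (all of step 1 and x of cell_eye in the frame of rig_beam between -0.035 and 0.035 m and y of cell_eye in the frame of rig_beam between -0.006 and 0.006 m and z of cell_eye in the frame of rig_beam between -0.012 and 0.012 m and angle between the x axis of cell and the x axis of rig, either way round below 0.15 rad and angle between cell's own z axis and vertical below 0.15 rad and contact force between the fingers and cell above 2 N and contact force between cell and rig below 0.2 N and contact force between cell and clip below 0.2 N and linear speed of cell below 0.02 m/s); the arm keeps its last pose, push and grip.
It fails at once if the fingers press on an amber or black face of the glass block (contact force between the fingers and cell_clear above 1 N).
It fails at once if the can is shifted by more than 25 mm (distance of can from where it was at the start of the episode above 0.025 m).
It fails at once if the tape is shifted by more than 25 mm (distance of tape from where it was at the start of the episode above 0.025 m).
It fails at once if the wrench is shifted by more than 25 mm (distance of wrench from where it was at the start of the episode above 0.025 m).
It also fails if it takes over 58 s, if anything falls off the work surface, if the arm or the gripper's body presses on something with over 40 N, if the wrist force passes 120 N, or if a joint passes its speed limit or range.

## Robot

A 6-joint arm with a two-finger parallel gripper is mounted at the origin on the work surface. World frame = base frame: x ahead of the robot, y to its left, z up, the work surface at z = 0. Lengths are in m, angles in rad, forces in N, time in s.
With the tool pointing down it reaches from about 0.35 to 0.775 m from the base axis. Payload 7.3 kg.
Tool frame: the origin (TCP) lies at the very end of the fingers, on their centre line; the grasp point (between the pads) lies 19 mm behind it; z points along the fingers, y is the line along which they close (so a half turn about z gives the same grasp; the last joint's range is limited). The gripper opens to 92 mm and grips with 3 to 60 N. Pads are 19 mm wide; open, the fingers measure 130 mm over their backs; the gripper's body (75 mm by 190 mm) begins 47 mm behind the grasp point.
Start: joints at [-1.375, 0.342, 1.524, -0, 1.275, -0.146], TCP at [0.176, -0.495, 0.227] pointing down, gripper open.
Joint ranges: [-2.53, 2.53], [-0.77, 2.02], [0.04, 2.7], [-1, 4.14], [0.28, 2.66], [-3.11, 3.11]. Speed limits (rad/s): [2.57, 2.57, 3.14, 3.14, 3.14, 3.14].

## Interface

Orientations are given as [roll, pitch, yaw] about the fixed x, y, z axes, in that order (R = Rz(yaw) Ry(pitch) Rx(roll)).
In Python, from cell import robot gives the robot as it stands.
- The arm moves only by the tool apply_moves, never from a script. Its argument "rows" is a list of rows, each an object with "xyz": the shift along the tool's x, y, z in mm, a list of three; "turn": the turn about the tool's z in rad. A call has 1 to 10 rows; each row shifts and turns the commanded pose from where the row before left it, along the tool's axes as they then stand; what a row does not reach is not made up. A row lasts 1/8 s, in which the tool goes at most 62.5 mm and 10.7 degrees, less where a joint would pass 70% of its speed; a pose out of reach is approached as far as the arm can. A call with a gripper value outside its range is refused whole. "gripper" is the opening, from 0 (shut) to 1 (fully open), set as the call begins (left out, the last holds). The fingers move at their own pace and stop on an object; "newtons" is the grip in N (left out, the last holds). Time passes only in rows, so rows that do not move let the fingers close. It gives the time, the measured TCP pose, the force and the opening at its end, in the units of the state.
- robot.observe(): the state, without advancing time (a new reading comes with each control period).
- robot.read_camera(name): name is "scene" or "top" or "wrist"; returns a dict with "frame" (480x640x3 uint8, blue, green, red), "mtx" (3x3 intrinsics, pixels), "R" (3x3) and "t" (3): a world point X has camera coordinates R X + t; the wrist camera has in their place "T_tool_cam" (4x4, takes a point from camera to tool coordinates, whose origin is the TCP and whose axes are the flange's). Camera axes: x right, y down, z forward; pixel columns grow to the right and rows downward; lengths in m; the calibration is good to about 2 mm. A picture is of the moment at which its call begins: read the wrist's pose just before it. There is no depth.
- robot.hand_in(): hands the job in, once; it reports no verdict.
The state is a dict: "time": time; "qpos": joint angles; "qvel": joint speeds; "joint_efforts": joint torques, N m; "tool_pos": TCP position; "tool_rot": TCP orientation; "contact_force": force on the tool from outside, world axes, zero at the start; "torque": the same for the moment, N m; "opening": finger opening in m.
Only numpy, scipy, OpenCV 4.12 (cv2) and the standard library are available. Lean on these libraries where they do the work, as an engineer would, in place of code of your own. Each camera call takes 0.05 s, during which the arm holds its last target. There are 200 camera calls.

## Working session

There is one attempt and no reset: what is moved stays moved. The work goes in short steps, Python scripts to look and compute and a tool call to move; the robot and the scene stay as the last step left them, time stands still between calls to the robot, and variables do not carry over. Pictures are saved under pics/ and viewed, on a budget of 10 in all, crops included, one or two more only if the job needs it, and the job is handed in when it is done.

Besides the shell and the picture viewer there is one more tool, called after "Request:" as name(argument=value, ...) on one line, values as JSON. apply_moves: Moves the arm, as the interface text tells. Its arguments: {"type":"object","properties":{"rows":{"type":"array"},"gripper":{"type":"number"},"newtons":{"type":"number"}},"required":["rows"]}

```bash
ls; mkdir -p pics; python3 - <<'E'
from cell import robot
import cv2
s=robot.observe();print(s)
for n in("scene","top"):
    c=robot.read_camera(n);cv2.imwrite(f"pics/{n}0.png",c["frame"]);print(n,c["mtx"],c["R"],c["t"])
c=robot.read_camera("wrist");print(c["mtx"],c["T_tool_cam"])
E
```

```text
pics
{'time': 0.0, 'qpos': array([-1.37503293e+00,  3.42704064e-01,  1.52503713e+00, -6.45896853e-06,
        1.27540940e+00, -1.46020251e-01]), 'qvel': array([-0.00103053,  0.00022469, -0.00118725, -0.00174814, -0.00125416,
       -0.00089257]), 'joint_efforts': array([ 8.68594143e-04, -4.31236374e+01, -2.44213647e+01,  7.19187269e-02,
        5.59924264e-02, -1.37768052e-04]), 'tool_pos': array([ 0.17588962, -0.49421278,  0.22604764]), 'tool_rot': array([-3.14005039e+00, -2.20572787e-04,  3.41785364e-01]), 'contact_force': array([ 0.84223945, -0.07258274,  0.32521764]), 'torque': array([-0.02557632, -0.01735747, -0.03171464]), 'opening': 0.0917092136860968}
scene [[467.97930302   0.         313.63599347]
 [  0.         467.97930302 240.87667175]
 [  0.           0.           1.        ]] [[ 0.76084679  0.64886934 -0.00898574]
 [ 0.42866305 -0.51293827 -0.74373539]
 [-0.48719623  0.56201682 -0.66841374]] [-0.39700028 -0.21279932  1.30241646]
top [[587.30971994   0.         308.1432522 ]
 [  0.         587.30971994 243.33796572]
 [  0.           0.           1.        ]] [[-1.04252080e-02 -9.99945405e-01 -7.09132096e-04]
 [-9.82615840e-01  1.03759860e-02 -1.85360327e-01]
 [ 1.85357565e-01 -1.23561553e-03 -9.82670365e-01]] [-0.05150704  0.59241452  1.21816626]
[[406.82045873   0.         322.58132577]
 [  0.         406.82045873 235.51672405]
 [  0.           0.           1.        ]] [[ 2.73730524e-04 -9.67138040e-01 -2.54251719e-01  6.80947157e-02]
 [ 9.99999334e-01  5.49743875e-04 -1.01453738e-03 -1.70906066e-03]
 [ 1.12097101e-03 -2.54251272e-01  9.67137547e-01 -1.58753866e-01]
 [ 0.00000000e+00  0.00000000e+00  0.00000000e+00  1.00000000e+00]]
```

View pics/top0.png

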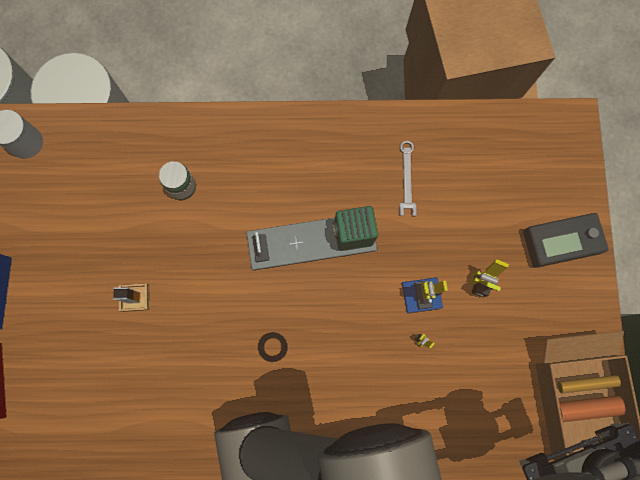

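View pics/scene0.png

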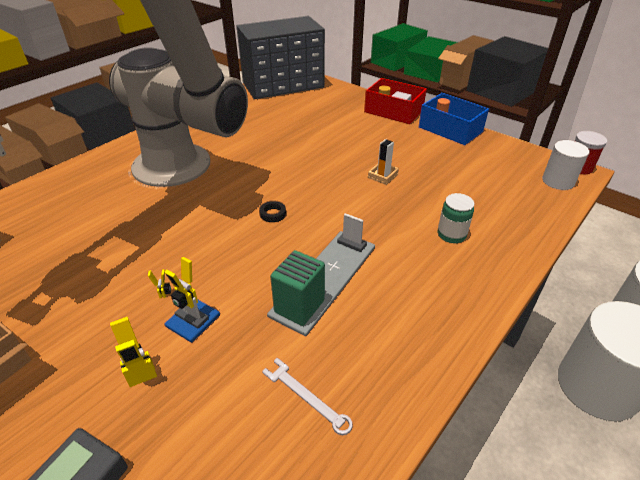

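The top view shows three candidate clips: one on the blue bracket at (433,289), a bigger one on the table at (488,278) and a tiny one at (424,341). I choose the one on the bracket. The rig's cross is at (296,243), the rig bracket at (258,245), the lamp at (356,228), the block in its tray at (130,297), the can at (177,180), the tape at (272,347) and the wrench at (407,180). Next I'll make one composite close crop.

```bash
cat > h.py <<'E'
import numpy as np, cv2
from cell import robot
from scipy.spatial.transform import Rotation as Rt
def cam(name):
    s=robot.observe(); c=robot.read_camera(name)
    if name=="wrist":
        T=np.eye(4);T[:3,:3]=Rt.from_euler("xyz",s["tool_rot"]).as_matrix();T[:3,3]=s["tool_pos"]
        M=np.linalg.inv(T@c["T_tool_cam"]); c["R"],c["t"]=M[:3,:3],M[:3,3]
    return c
def back(c,uv,z):
    "pixels -> world points on plane height z"
    uv=np.atleast_2d(np.array(uv,float)); K,R,t=c["mtx"],c["R"],c["t"]
    d=(R.T@np.linalg.inv(K)@np.c_[uv,np.ones(len(uv))].T).T; o=-R.T@t
    return o+d*((z-o[2])/d[:,2:])
def proj(c,X):
    X=np.atleast_2d(X)@c["R"].T+c["t"]; p=X@c["mtx"].T; return p[:,:2]/p[:,2:]
def tool(X,s):
    "world vector to tool axes, mm"
    return Rt.from_euler("xyz",s["tool_rot"]).as_matrix().T@np.asarray(X)*1000
E
python3 - <<'E'
import cv2,numpy as np
t=cv2.imread("pics/top0.png");s=cv2.imread("pics/scene0.png")
def cr(i,x,y,w,h,k): return cv2.resize(i[y:y+h,x:x+w],None,fx=k,fy=k,interpolation=cv2.INTER_CUBIC)
a=cr(t,240,200,150,75,4)      # 600x300
b=cr(t,395,270,66,50,6)[:300,:396]   # 396x300
d=cr(t,105,275,50,50,6)[:300,:300]
e=cr(s,140,250,50*2,100,3)[:300,:]
out=np.zeros((600,800,3),np.uint8); out[:300,:600]=a; out[300:,:396]=b; out[300:,400:700]=d
out[:200,600:]=cr(s,140,250,100,100,2); out[200:300,600:700]=cr(s,360,130,50,50,2)
cv2.imwrite("pics/comp.png",out)
E
```

```text
(no output)
```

View pics/comp.png

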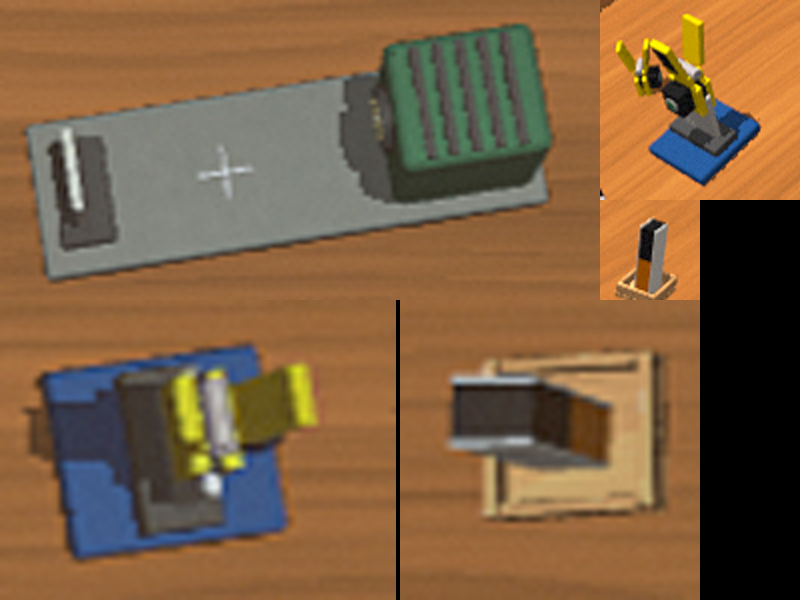

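```bash
python3 - <<'E'
from h import *
np.set_printoptions(precision=4,suppress=True)
t=cam("top");s=cam("scene")
print("cams",-t["R"].T@t["t"],-s["R"].T@s["t"])
R=lambda p:np.array(p)/4+[240,200]
P=lambda p:(np.array(p)-[0,300])/6+[395,270]
C=lambda p:(np.array(p)-[400,300])/6+[105,275]
print("cross",back(t,R([[226,173]]),.012))
b=back(t,R([[27,127],[50,280],[548,200]]),.012);print("base",b,np.linalg.norm(b[1]-b[0]),np.linalg.norm(b[2]-b[1]))
d=b[2]-b[1];print("yaw",np.arctan2(d[1],d[0]))
e=back(t,R([[67,132],[78,210]]),.088);print("edge",e,e.mean(0),np.linalg.norm(e[1]-e[0]))
k=back(t,P([[42,374],[78,558],[287,525],[255,347]]),.012);print("park base",k,k.mean(0)); d=k[2]-k[1];print(np.arctan2(d[1],d[0]),np.linalg.norm(d))
w=back(t,C([[483,358],[485,518],[658,510],[656,352]]),.02);print("tray",w,w.mean(0))
c=back(t,C([[450,380],[450,450],[528,443],[535,380]]),.095);print("cell top",c,c.mean(0));
for i in range(4):print(np.linalg.norm(c[i]-c[(i+1)%4]))
E
```

```text
cams [ 0.3558 -0.0561  1.3068] [ 1.0278 -0.5835  0.7087]
cross [[ 0.6005 -0.0317  0.012 ]]
base [[ 0.628   0.0802  0.012 ]
 [ 0.541   0.0666  0.012 ]
 [ 0.5832 -0.2117  0.012 ]] 0.08811691874277636 0.28157166495991376
yaw -1.42018979101294
edge [[0.6091 0.051  0.088 ]
 [0.5671 0.045  0.088 ]] [0.5881 0.048  0.088 ] 0.042423948465156215
park base [[ 0.5099 -0.2648  0.012 ]
 [ 0.4422 -0.2752  0.012 ]
 [ 0.4534 -0.3523  0.012 ]
 [ 0.5191 -0.3439  0.012 ]] [ 0.4811 -0.3091  0.012 ]
-1.4261191203802677 0.07786499346971486
tray [[0.5103 0.3598 0.02  ]
 [0.4519 0.3562 0.02  ]
 [0.4541 0.2934 0.02  ]
 [0.5119 0.2965 0.02  ]] [0.482  0.3265 0.02  ]
cell top [[0.4938 0.3466 0.095 ]
 [0.4697 0.3454 0.095 ]
 [0.4718 0.3187 0.095 ]
 [0.4935 0.3173 0.095 ]] [0.4822 0.332  0.095 ]
0.024186082934004947
0.02679100954150231
0.02176527923255654
0.029335975884817483
```

Request:
apply_moves(rows=[{"xyz": [0, 0, -28], "turn": 0.0985}, {"xyz": [0, 0, -28], "turn": 0.0985}, {"xyz": [47, -20, 0], "turn": 0}, {"xyz": [47, -20, 0], "turn": 0}, {"xyz": [47, -20, 0], "turn": 0}, {"xyz": [47, -20, 0], "turn": 0}, {"xyz": [47, -20, 0], "turn": 0}, {"xyz": [47, -20, 0], "turn": 0}, {"xyz": [46, -19, 0], "turn": 0}, {"xyz": [0, 0, 0], "turn": 0}], gripper=0.75)

```text
time: 1.5
tool_pos: [0.4827, -0.3076, 0.2821]
tool_rot: [-3.141, -0.0, 0.149]
contact_force: [-1.1, -0.4, 0.2]
opening: 0.0691
```

```bash
python3 - <<'E'
from h import *
s=robot.observe();print(s["time"],s["tool_pos"],s["tool_rot"],s["opening"])
c=cam("wrist");np.savez("w1.npz",**c)
f=c["frame"]
for X in([.481,-.309,.078],[.481,-.309,.132]):
    p=proj(c,X)[0];print(p)
cv2.imwrite("pics/w1.png",f)
E
```

```text
1.5 [ 0.48272551 -0.30756924  0.28208936] [-3.14068711e+00 -8.88891566e-05  1.49326107e-01] 0.06907047368206021
[326.29666985 208.02340917]
[326.79135467 221.14471564]
```

View pics/w1.png

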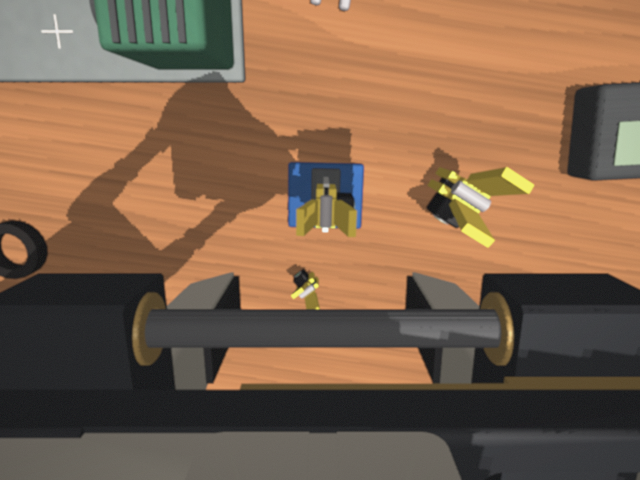

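The clip sits on the blue base around (326,200). Its handles are at about (308,220) and (345,220), square to the gripper. The big clip is at (465,200) and the tiny one at (303,285). I'll take one enlarged crop.

```bash
python3 - <<'E'
from h import *
f=cv2.imread("pics/w1.png")
cv2.imwrite("pics/w1c.png",cv2.resize(f[150:245,270:385],None,fx=6,fy=6,interpolation=cv2.INTER_CUBIC))
E
```

```text
(no output)
```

View pics/w1c.png

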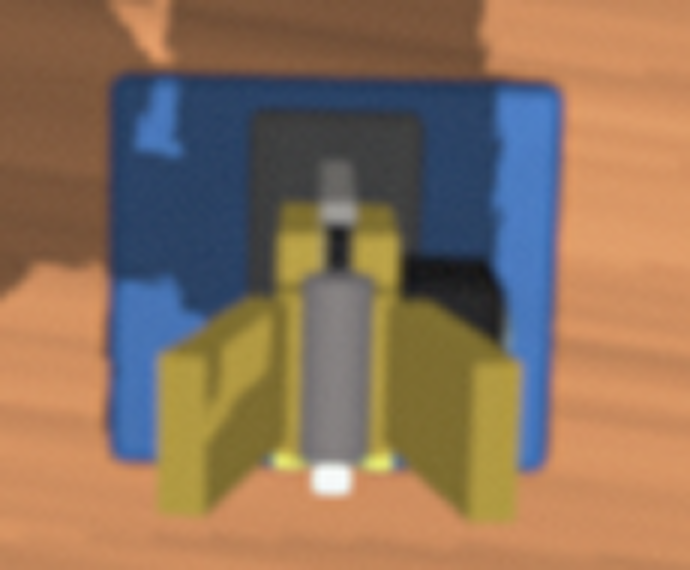

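```bash
python3 - <<'E'
from h import *
np.set_printoptions(precision=4,suppress=True)
c=dict(np.load("w1.npz"));s=robot.observe()
q=lambda p:np.array(p)/6+[270,150]
h=back(c,q([[158,354],[207,350],[473,360],[518,364],[160,512],[205,515],[470,519],[515,520]]),.150)
print(h,h.mean(0),np.linalg.norm(h[0]-h[3]))
g=h.mean(0);print("delta tool",tool(g-s["tool_pos"],s))
d=(h[[2,3,6,7]]-h[[0,1,4,5]]).mean(0);print("yaw clip",np.arctan2(d[1],d[0]))
k=back(c,q([[112,78],[562,88],[548,470],[112,460]]),.012);d=(k[1]+k[2]-k[0]-k[3]);print(k.mean(0),np.arctan2(d[1],d[0]))
# rig cross from wrist
print("cross",back(c,[[57,32]],.012))
print(back(c,[[0,80],[243,80]],.012))
E
```

```text
[[ 0.4906 -0.285   0.15  ]
 [ 0.492  -0.2908  0.15  ]
 [ 0.4956 -0.3228  0.15  ]
 [ 0.4959 -0.3283  0.15  ]
 [ 0.471  -0.2878  0.15  ]
 [ 0.4715 -0.2934  0.15  ]
 [ 0.4759 -0.3258  0.15  ]
 [ 0.4766 -0.3313  0.15  ]] [ 0.4836 -0.3081  0.15  ] 0.043649201709304544
delta tool [  2.4729  -0.1534 132.1671]
yaw clip -1.447026054761515
[ 0.4809 -0.3087  0.012 ] -1.4436932335673107
cross [[ 0.6002 -0.0285  0.012 ]]
[[ 0.5477  0.0281  0.012 ]
 [ 0.5836 -0.2103  0.012 ]]
```

Request:
apply_moves(rows=[{"xyz": [2, 0, 40], "turn": 0.023}, {"xyz": [0, 0, 43], "turn": 0}, {"xyz": [0, 0, 43], "turn": 0}, {"xyz": [0, 0, 28], "turn": 0}, {"xyz": [0, 0, 15], "turn": 0}, {"xyz": [0, 0, 0], "turn": 0}])

```text
time: 2.3
tool_pos: [0.4817, -0.3099, 0.1133]
tool_rot: [-3.141, 0.001, 0.121]
contact_force: [-0.0, -0.6, 0.1]
opening: 0.0687
```

Request:
apply_moves(rows=[{"xyz": [0, 0, 0], "turn": 0}, {"xyz": [0, 0, 0], "turn": 0}, {"xyz": [0, 0, 0], "turn": 0}, {"xyz": [0, 0, 0], "turn": 0}, {"xyz": [0, 0, 0], "turn": 0}, {"xyz": [0, 0, 0], "turn": 0}, {"xyz": [0, 0, 0], "turn": 0}, {"xyz": [0, 0, 0], "turn": 0}], gripper=0, newtons=30)

```text
time: 3.3
tool_pos: [0.4834, -0.3098, 0.1164]
tool_rot: [3.139, -0.003, 0.122]
contact_force: [-2.4, 3.4, 16.0]
opening: 0.0235
```

Request:
apply_moves(rows=[{"xyz": [0, 0, -5], "turn": 0}, {"xyz": [0, 0, -10], "turn": 0}, {"xyz": [0, 0, -20], "turn": 0}, {"xyz": [0, 0, -30], "turn": 0}, {"xyz": [0, 0, -35], "turn": 0}, {"xyz": [0, 0, 0], "turn": 0}, {"xyz": [0, 0, 0], "turn": 0}])

```text
time: 4.18
tool_pos: [0.4821, -0.3092, 0.2131]
tool_rot: [-3.141, 0.001, 0.122]
contact_force: [0.4, 0.6, -0.8]
opening: 0.0233
```

```bash
python3 - <<'E'
from h import *
s=robot.observe();print(s["time"],s["tool_pos"],s["tool_rot"],s["opening"],s["contact_force"])
f=cam("scene");np.savez("s2.npz",**f)
w=cam("wrist");np.savez("w2.npz",**w)
p=proj(f,s["tool_pos"])[0].astype(int);print(p)
a=cv2.resize(f["frame"][p[1]-75:p[1]+75,p[0]-50:p[0]+50],None,fx=4,fy=4,interpolation=cv2.INTER_CUBIC)
b=cv2.resize(w["frame"][150:450,220:420],None,fx=2,fy=2,interpolation=cv2.INTER_CUBIC)
cv2.imwrite("pics/g2.png",np.hstack([a,b]))
E
```

```text
4.175 [ 0.48210146 -0.30919068  0.21307182] [-3.14079818e+00  8.68313123e-04  1.21790101e-01] 0.02334503286104218 [ 0.3719518   0.57170903 -0.82772491]
[168 237]
```

View pics/g2.png

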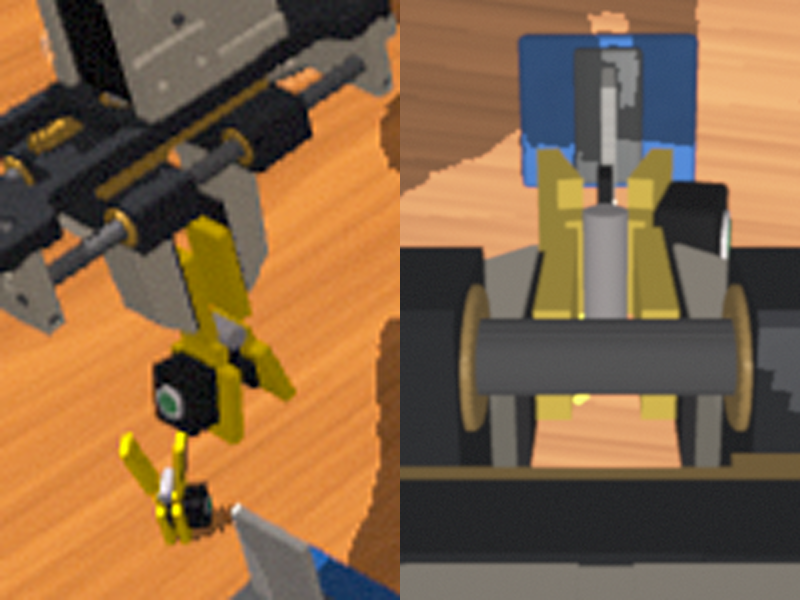

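The clip is held squeezed open, upright, with its eye (white/green ring at crop (172,402)) on the right-hand, lamp side. Next I'll look over the rig bracket from beside it.

Request:
apply_moves(rows=[{"xyz": [0, 0, -20], "turn": -0.029}, {"xyz": [15, -42, -17], "turn": 0}, {"xyz": [15, -42, 0], "turn": 0}, {"xyz": [15, -42, 0], "turn": 0}, {"xyz": [15, -42, 0], "turn": 0}, {"xyz": [15, -42, 0], "turn": 0}, {"xyz": [15, -42, 0], "turn": 0}, {"xyz": [15, -42, 0], "turn": 0}, {"xyz": [13, -43, 0], "turn": 0}, {"xyz": [0, 0, 0], "turn": 0}])

```text
time: 5.52
tool_pos: [0.5481, 0.0442, 0.2495]
tool_rot: [-3.141, 0.002, 0.155]
contact_force: [0.8, -0.7, -0.5]
opening: 0.0231
```

```bash
python3 - <<'E'
from h import *
np.set_printoptions(precision=4,suppress=True)
s=robot.observe();print(s["time"],s["tool_pos"],s["tool_rot"],s["opening"],s["contact_force"],s["qvel"])
w=cam("wrist");np.savez("w3.npz",**w)
ex=np.array([np.cos(-1.42),np.sin(-1.42),0]);ey=np.array([-ex[1],ex[0],0]);o=np.array([.5885,.0477,.088])
print(proj(w,[o+.022*ey,o-.022*ey,[.6004,-.0315,.012]]))
cv2.imwrite("pics/w3.png",cv2.resize(w["frame"][0:300,180:580],None,fx=2,fy=2,interpolation=cv2.INTER_CUBIC))
E
```

```text
5.525 [0.5481 0.0442 0.2495] [-3.1406  0.0021  0.155 ] 0.023149379667937266 [ 0.7887 -0.7421 -0.4781] [-0.0599 -0.0076  0.0096 -0.028  -0.0021 -0.0321]
[[329.1904 135.2517]
 [328.7125 192.4763]
 [411.4534 157.9691]]
```

View pics/w3.png

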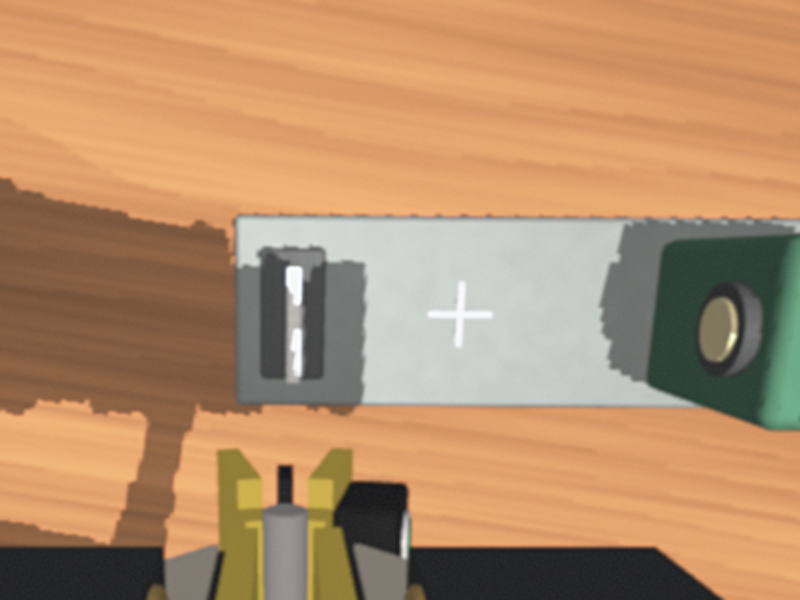

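```bash
python3 - <<'E'
from h import *
np.set_printoptions(precision=4,suppress=True)
s=robot.observe();w=dict(np.load("w3.npz"))
q=lambda p:np.array(p)/2+[180,0]
print("edge",tool(back(w,q([[293,324.5]]),.088)[0]-s["tool_pos"],s))
print("cross",back(w,q([[460,314]]),.012))
for z in(.188,.191,.194):
  b=back(w,q([[218,450],[250,450],[320,450],[352,450]]),z);print(z,[tool(x-s["tool_pos"],s) for x in b])
# handle tops front corner etc: eye in scene picture 2
f=dict(np.load("s2.npz"));R=Rt.from_euler("xyz",[-3.1408,.0009,.1218]).as_matrix();T=np.array([.4821,-.3092,.2131])
for zo in(55,58,61):
  print(zo,proj(f,T+R@[.0,.0305,(zo-26)/1000]))
E
```

```text
edge [ 42.7328  -0.8511 161.4683]
cross [[ 0.6011 -0.0299  0.012 ]]
0.188 [array([ 16.1569, -22.3492,  61.5294]), array([ 16.1763, -13.4528,  61.5283]), array([16.2187,  6.0036, 61.526 ]), array([16.238 , 14.8959, 61.525 ])]
0.191 [array([ 16.8644, -22.0909,  58.5278]), array([ 16.8835, -13.3157,  58.5267]), array([16.9253,  5.8755, 58.5245]), array([16.9444, 14.6466, 58.5234])]
0.194 [array([ 17.5719, -21.8325,  55.5262]), array([ 17.5907, -13.1786,  55.5251]), array([17.632 ,  5.7474, 55.5229]), array([17.6508, 14.3973, 55.5219])]
55 [[158.4702 261.1976]]
58 [[158.8996 262.5269]]
61 [[159.3267 263.8493]]
```

Request:
apply_moves(rows=[{"xyz": [15, 1, 0], "turn": 0}, {"xyz": [15, 1, 0], "turn": 0}, {"xyz": [13, 1, 0], "turn": 0}, {"xyz": [0, 0, 35], "turn": 0}, {"xyz": [0, 0, 35], "turn": 0}, {"xyz": [0, 0, 20], "turn": 0}, {"xyz": [0, 0, 0], "turn": 0}, {"xyz": [0, 0, 0], "turn": 0}])

```text
time: 6.58
tool_pos: [0.5919, 0.0441, 0.1615]
tool_rot: [3.141, -0.001, 0.15]
contact_force: [0.5, 0.0, -1.0]
opening: 0.0235
```

```bash
python3 - <<'E'
from h import *
np.set_printoptions(precision=4,suppress=True)
s=robot.observe();print(s["time"],s["tool_pos"],s["tool_rot"],s["contact_force"])
w=cam("wrist");f=cam("scene");np.savez("w4.npz",**w)
p=proj(f,s["tool_pos"])[0].astype(int)
a=cv2.resize(f["frame"][p[1]-60:p[1]+90,p[0]-50:p[0]+50],None,fx=4,fy=4,interpolation=cv2.INTER_CUBIC)
b=cv2.resize(w["frame"][150:450,220:420],None,fx=2,fy=2,interpolation=cv2.INTER_CUBIC)
cv2.imwrite("pics/g4.png",np.hstack([a,b]))
E
```

```text
6.575 [0.5919 0.0441 0.1615] [ 3.1411 -0.001   0.1498] [ 0.5051  0.0068 -1.0334]
```

View pics/g4.png

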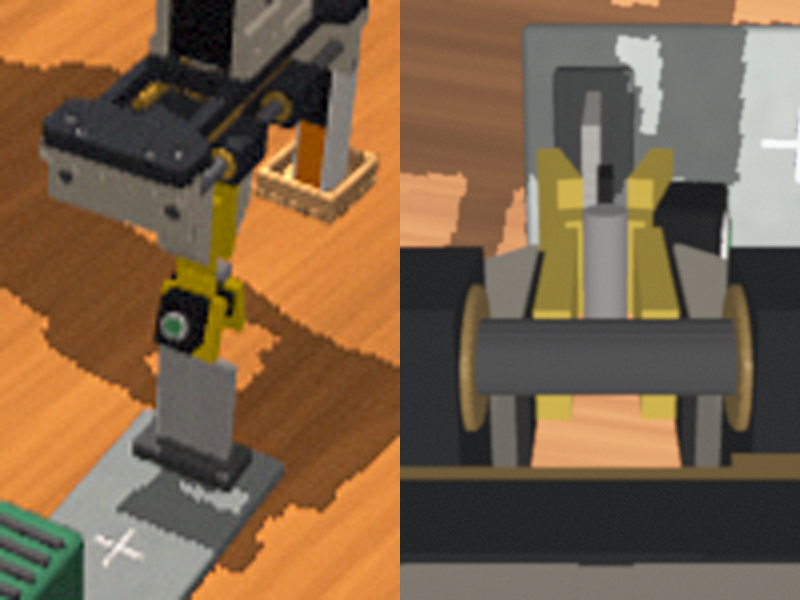

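```bash
python3 - <<'E'
from h import *
np.set_printoptions(precision=4,suppress=True)
s=robot.observe();w=dict(np.load("w4.npz"));print(s["tool_pos"])
q=lambda p:(np.array(p)-[400,0])/2+[220,150]
for p,z in(([593,92],.088),([593,125],.088),([606,180],.1235),([538,148],.1035),([673,148],.1035)): print(tool(back(w,q([p]),z)[0]-s["tool_pos"],s))
E
```

```text
[0.5921 0.0445 0.1619]
[29.8428 -5.0552 73.9868]
[20.1685 -5.0938 73.9664]
[13.3823 -1.3149 38.4543]
[ 16.9357 -19.9054  58.4506]
[16.931  17.003  58.4729]
```

Request:
apply_moves(rows=[{"xyz": [-2, -4, 0], "turn": 0}, {"xyz": [0, 0, 0], "turn": 0}, {"xyz": [0, 0, 10], "turn": 0}, {"xyz": [0, 0, 12], "turn": 0}, {"xyz": [0, 0, 8], "turn": 0}, {"xyz": [0, 0, 0], "turn": 0}, {"xyz": [0, 0, 0], "turn": 0}])

```text
time: 7.55
tool_pos: [0.5891, 0.0485, 0.1308]
tool_rot: [3.141, -0.0, 0.151]
contact_force: [-0.4, -0.6, -0.3]
opening: 0.0233
```

Request:
apply_moves(rows=[{"xyz": [0, 0, 3], "turn": 0}, {"xyz": [0, 0, 3], "turn": 0}, {"xyz": [0, 0, 0], "turn": 0}])

```text
time: 7.92
tool_pos: [0.5893, 0.0487, 0.1264]
tool_rot: [3.141, -0.002, 0.151]
contact_force: [-3.4, -0.4, 9.0]
opening: 0.0233
```

Request:
apply_moves(rows=[{"xyz": [0, 0, 1], "turn": 0}, {"xyz": [0, 0, 0], "turn": 0}])

```text
time: 8.18
tool_pos: [0.5893, 0.0487, 0.1263]
tool_rot: [3.141, -0.003, 0.151]
contact_force: [-5.3, 0.9, 14.5]
opening: 0.0237
```

Request:
apply_moves(rows=[{"xyz": [0, 0, 0], "turn": 0}, {"xyz": [0, 0, 0], "turn": 0}, {"xyz": [0, 0, 0], "turn": 0}, {"xyz": [0, 0, 0], "turn": 0}, {"xyz": [0, 0, 0], "turn": 0}, {"xyz": [0, 0, 0], "turn": 0}], gripper=0.75)

```text
time: 8.93
tool_pos: [0.5889, 0.0486, 0.1236]
tool_rot: [-3.142, 0.0, 0.151]
contact_force: [0.1, -0.2, -0.1]
opening: 0.0684
```

Request:
apply_moves(rows=[{"xyz": [0, 0, -20], "turn": 0}, {"xyz": [0, 0, -40], "turn": 0}, {"xyz": [0, 0, -50], "turn": 0}, {"xyz": [0, 0, -40], "turn": 0}, {"xyz": [0, 0, 0], "turn": 0}])

```text
time: 9.55
tool_pos: [0.5904, 0.0486, 0.2775]
tool_rot: [3.14, -0.007, 0.151]
contact_force: [-0.2, 0.6, 0.7]
opening: 0.0689
```

```bash
python3 - <<'E'
from h import *
np.set_printoptions(precision=4,suppress=True)
s=robot.observe();print(s["time"],s["tool_pos"],s["tool_rot"],s["contact_force"],s["opening"])
w=cam("wrist");f=cam("scene");np.savez("w5.npz",**w)
p=proj(f,[.589,.0485,.12])[0].astype(int);print(p)
a=cv2.resize(f["frame"][p[1]-60:p[1]+90,p[0]-50:p[0]+50],None,fx=4,fy=4,interpolation=cv2.INTER_CUBIC)
b=cv2.resize(w["frame"][100:400,220:420],None,fx=2,fy=2,interpolation=cv2.INTER_CUBIC)
cv2.imwrite("pics/g5.png",np.hstack([a,b]))
E
```

```text
9.55 [0.5904 0.0486 0.2775] [ 3.1401 -0.0073  0.1509] [-0.1918  0.5738  0.7233] 0.06888424533129162
[353 204]
```

View pics/g5.png

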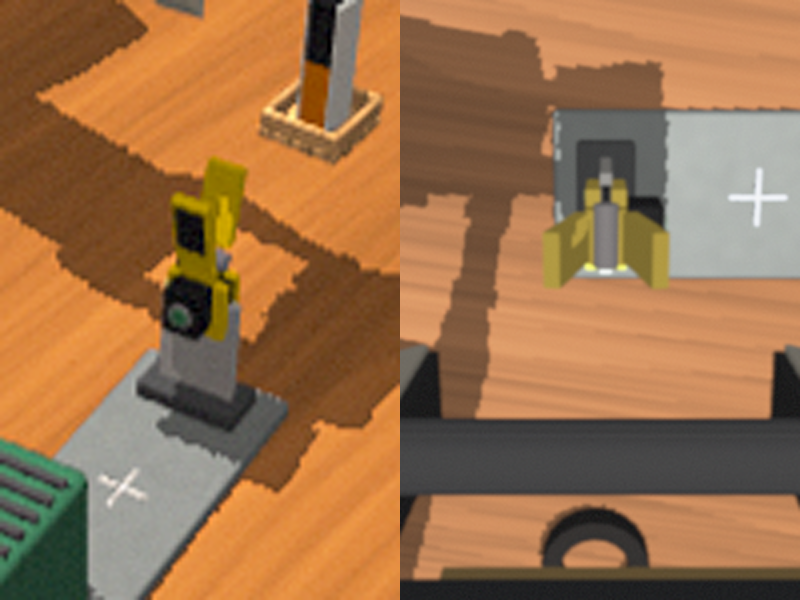

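Clip is on the rig bracket, upright, seated, eye towards the lamp (eye at crop (180,315)). Checking its offset numerically and planning the block approach.

```bash
python3 - <<'E'
from h import *
np.set_printoptions(precision=4,suppress=True)
s=robot.observe();w=dict(np.load("w5.npz"));print(s["tool_pos"],s["tool_rot"])
q=lambda p:(np.array(p)-[400,0])/2+[220,100]
h=back(w,q([[545,235],[560,232],[652,232],[668,235],[545,287],[560,288],[655,288],[668,287]]),.160)
x=back(w,q([[757,197]]),.012)[0]
c=back(w,q([[555,110],[800,110],[800,278],[555,278]]),.012)
ex=np.array([np.cos(-1.42),np.sin(-1.42),0]);ey=np.array([-ex[1],ex[0],0])
print("handles",h.mean(0),"cross",x,"rel rig",(h.mean(0)-x)@ex,(h.mean(0)-x)@ey)
d=c[1]-c[0];print("yaws",np.arctan2(*d[1::-1]),np.arctan2(*(c[2]-c[3])[1::-1]), "base mid y",(c[:4].mean(0)-x)@ey, (h.mean(0)-c.mean(0))@ey)
t=np.array([.482,.331,.1]);
for yaw in(.0,.05,.07):
  R=Rt.from_euler("xyz",[np.pi,0,yaw]).as_matrix();print(yaw,R.T@(t-s["tool_pos"])*1000)
E
```

```text
[0.5887 0.0486 0.2734] [3.1415 0.0002 0.1508]
handles [0.5899 0.0497 0.16  ] cross [ 0.6006 -0.0291  0.012 ] rel rig -0.07955375400610265 0.00125396817067877
yaws -1.4196966663471677 -1.419850792567374 base mid y 0.0004356609103974082 0.0008183072602813608
0.0 [-106.6971 -282.4222  173.4046]
0.05 [ -92.4485 -287.4019  173.4046]
0.07 [ -86.6824 -289.1932  173.4046]
```

Request:
apply_moves(rows=[{"xyz": [0, 0, 0], "turn": -0.182}, {"xyz": [0, 0, 0], "turn": -0.182}, {"xyz": [0, 0, 0], "turn": -0.182}, {"xyz": [0, 0, 0], "turn": -0.182}, {"xyz": [0, 0, 0], "turn": -0.182}, {"xyz": [0, 0, 0], "turn": -0.182}, {"xyz": [0, 0, 0], "turn": -0.182}, {"xyz": [0, 0, 0], "turn": -0.181}])

```text
time: 10.65
tool_pos: [0.5882, 0.0486, 0.2716]
tool_rot: [-3.138, -0.0, 1.612]
contact_force: [-0.4, -0.7, -0.2]
opening: 0.0695
```

Request:
apply_moves(rows=[{"xyz": [36, -12, 0], "turn": 0}, {"xyz": [36, -12, 0], "turn": 0}, {"xyz": [36, -12, 0], "turn": 0}, {"xyz": [36, -12, 0], "turn": 0}, {"xyz": [36, -12, 0], "turn": 0}, {"xyz": [36, -12, 0], "turn": 0}, {"xyz": [36, -12, 0], "turn": 0}, {"xyz": [34, -13, 0], "turn": 0}, {"xyz": [0, 0, 0], "turn": 0}, {"xyz": [0, 0, 0], "turn": 0}])

```text
time: 11.9
tool_pos: [0.4818, 0.3304, 0.2724]
tool_rot: [-3.14, 0.002, 1.606]
contact_force: [0.4, -0.3, -0.4]
opening: 0.0684
```

```bash
python3 - <<'E'
from h import *
np.set_printoptions(precision=4,suppress=True)
s=robot.observe();print(s["time"],s["tool_pos"],s["tool_rot"],s["qvel"],s["opening"])
w=cam("wrist");np.savez("w6.npz",**w)
p=proj(w,[.482,.331,.1])[0].astype(int);print(p)
x,y=max(p[0]-65,0),max(p[1]-50,0)
print(x,y);cv2.imwrite("pics/w6.png",cv2.resize(w["frame"][y:y+100,x:x+130],None,fx=6,fy=6,interpolation=cv2.INTER_CUBIC))
E
```

```text
11.9 [0.4818 0.3304 0.2724] [-3.1397  0.0016  1.6059] [-0.0195 -0.0072 -0.0077  0.0013  0.0018  0.0018] 0.06837091470716938
[324 214]
259 164
```

View pics/w6.png

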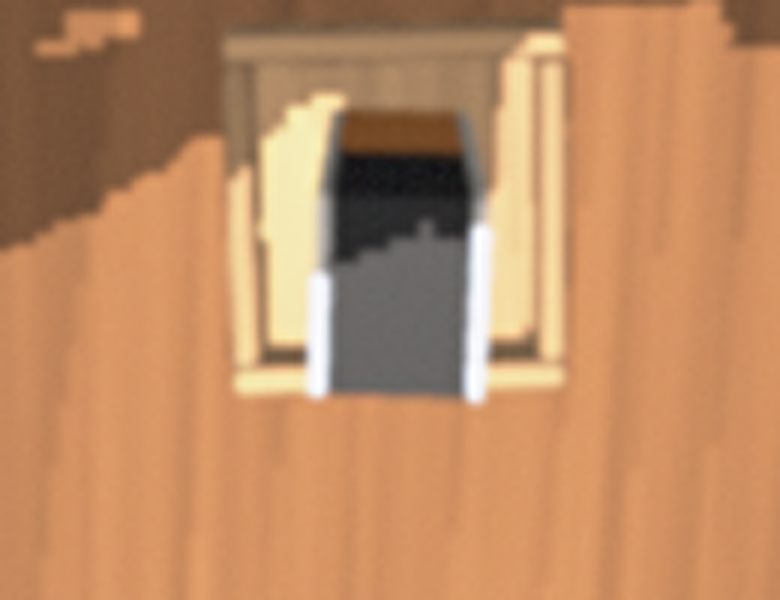

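```bash
python3 - <<'E'
from h import *
np.set_printoptions(precision=4,suppress=True)
s=robot.observe();w=dict(np.load("w6.npz"))
q=lambda p:np.array(p)/6+[259,164]
b=back(w,q([[320,193],[487,193],[487,402],[308,397]]),.1)
t=np.array([tool(x-s["tool_pos"],s) for x in b]);print(t,t.mean(0),t[1]-t[0],t[2]-t[3],t[0]-t[3],t[1]-t[2])
E
```

```text
[[ 16.741   -9.4801 172.7016]
 [ 16.7797  13.3547 172.6679]
 [-12.6751  13.7099 172.704 ]
 [-12.0055 -11.3094 172.74  ]] [  2.21     1.5688 172.7034] [ 0.0387 22.8348 -0.0337] [-0.6696 25.0194 -0.036 ] [28.7465  1.8293 -0.0385] [29.4547 -0.3552 -0.0361]
```

Request:
apply_moves(rows=[{"xyz": [2, 2, 40], "turn": 0.02}, {"xyz": [0, 0, 45], "turn": 0}, {"xyz": [0, 0, 45], "turn": 0}, {"xyz": [0, 0, 40], "turn": 0}, {"xyz": [0, 0, 30], "turn": 0}, {"xyz": [0, 0, 14], "turn": 0}, {"xyz": [0, 0, 0], "turn": 0}, {"xyz": [0, 0, 0], "turn": 0}])

```text
time: 12.95
tool_pos: [0.4849, 0.3332, 0.061]
tool_rot: [3.139, -0.001, 1.585]
contact_force: [-0.4, 0.1, 0.6]
opening: 0.0688
```

Request:
apply_moves(rows=[{"xyz": [0, 0, 0], "turn": 0}, {"xyz": [0, 0, 0], "turn": 0}, {"xyz": [0, 0, 0], "turn": 0}, {"xyz": [0, 0, 0], "turn": 0}, {"xyz": [0, 0, 0], "turn": 0}, {"xyz": [0, 0, 0], "turn": 0}, {"xyz": [0, 0, 0], "turn": 0}], gripper=0.1, newtons=20)

```text
time: 13.82
tool_pos: [0.4838, 0.333, 0.0596]
tool_rot: [-3.141, 0.0, 1.586]
contact_force: [-1.1, -0.4, 0.1]
opening: 0.0239
```

Request:
apply_moves(rows=[{"xyz": [0, 0, -10], "turn": 0}, {"xyz": [0, 0, -25], "turn": 0}, {"xyz": [0, 0, -35], "turn": 0}, {"xyz": [0, 0, -40], "turn": 0}, {"xyz": [0, 0, -40], "turn": -0.045}, {"xyz": [0, 0, -30], "turn": -0.045}, {"xyz": [0, 0, -10], "turn": -0.046}, {"xyz": [0, 0, 0], "turn": 0}])

```text
time: 14.82
tool_pos: [0.4841, 0.3332, 0.251]
tool_rot: [3.14, -0.001, 1.721]
contact_force: [0.9, 0.2, -1.5]
opening: 0.0239
```

Request:
apply_moves(rows=[{"xyz": [-25, 5, 0], "turn": 0}, {"xyz": [-45, 7, 0], "turn": 0}, {"xyz": [-50, 8, 0], "turn": 0}, {"xyz": [-50, 8, 0], "turn": 0}, {"xyz": [-50, 8, 0], "turn": 0}, {"xyz": [-50, 8, 0], "turn": 0}, {"xyz": [-45, 7, 0], "turn": 0}, {"xyz": [-37, 6, 0], "turn": 0}, {"xyz": [-24, 4, 0], "turn": 0}, {"xyz": [0, 0, 0], "turn": 0}])

```text
time: 16.08
tool_pos: [0.6008, -0.0307, 0.2489]
tool_rot: [-3.14, -0.0, 1.719]
contact_force: [-0.1, 0.5, -1.6]
opening: 0.024
```

Request:
apply_moves(rows=[{"xyz": [0, 0, 15], "turn": 0}, {"xyz": [0, 0, 25], "turn": 0}, {"xyz": [0, 0, 30], "turn": 0}, {"xyz": [0, 0, 30], "turn": 0}, {"xyz": [0, 0, 20], "turn": 0}, {"xyz": [0, 0, 11], "turn": 0}, {"xyz": [0, 0, 0], "turn": 0}, {"xyz": [0, 0, 0], "turn": 0}, {"xyz": [0, 0, 0], "turn": 0}])

```text
time: 17.2
tool_pos: [0.6012, -0.0295, 0.1196]
tool_rot: [3.14, 0.001, 1.722]
contact_force: [-0.3, -0.6, -1.8]
opening: 0.0237
```

```bash
python3 - <<'E'
from h import *
np.set_printoptions(precision=4,suppress=True)
s=robot.observe();print(s["time"],s["tool_pos"],s["tool_rot"],s["contact_force"],s["opening"])
w=cam("wrist");f=cam("scene");np.savez("s7.npz",**f);np.savez("w7.npz",**w)
p=proj(f,[.601,-.031,.09])[0];print(p)
ex=np.array([np.cos(-1.42),np.sin(-1.42),0]);ey=np.array([-ex[1],ex[0],0]);o=np.array([.6013,-.0304,.063])
C=[o+a*ex*.014+b*ey*.012+[0,0,z] for z in(0,.05,.095) for a,b in((1,1),(1,-1),(-1,-1),(-1,1))]
print(proj(f,C))
x,y=int(p[0])-65,int(p[1])-75
a=cv2.resize(f["frame"][y:y+150,x:x+100],None,fx=4,fy=4,interpolation=cv2.INTER_CUBIC);print(x,y)
b=cv2.resize(w["frame"][100:400,220:420],None,fx=2,fy=2,interpolation=cv2.INTER_CUBIC)
cv2.imwrite("pics/g7.png",np.hstack([a,b]))
E
```

```text
17.2 [ 0.6012 -0.0295  0.1196] [3.1399 0.0007 1.7219] [-0.2557 -0.643  -1.8366] 0.02367843572433797
[333.3914 237.7596]
[[335.1292 253.7944]
 [324.8271 249.5485]
 [331.7901 241.6204]
 [341.9717 245.7087]
 [335.6917 235.0062]
 [325.0065 230.8011]
 [332.2162 222.943 ]
 [342.7717 226.9863]
 [336.2347 216.8673]
 [325.1796 212.7148]
 [332.6267 204.9478]
 [343.5431 208.9351]]
268 162
```

View pics/g7.png

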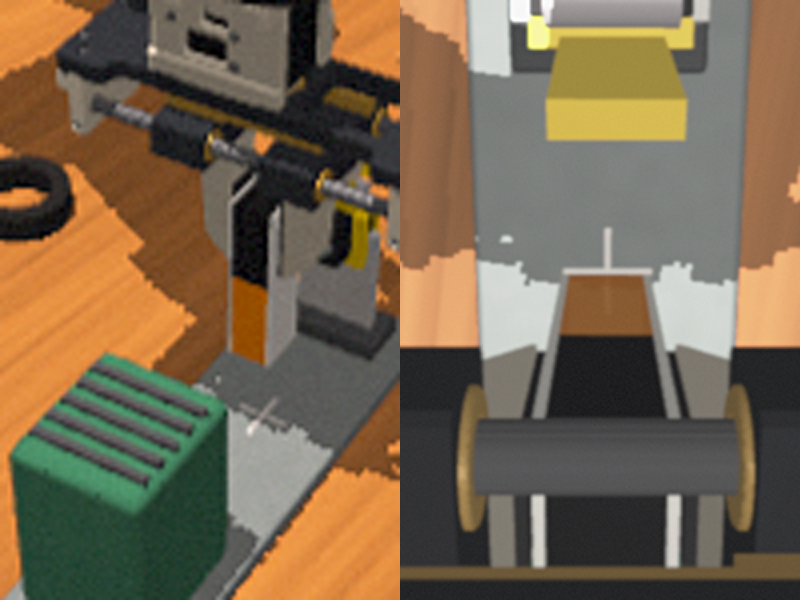

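Block is upright and square over the cross. Its bottom edges in the wrist view (563 and 651) are centred on the cross line at 607. In the scene view its corners match the predicted ones within 1 px.

Request:
apply_moves(rows=[{"xyz": [0, 0, 1], "turn": 0}, {"xyz": [0, 0, 0], "turn": 0}, {"xyz": [0, 0, 0], "turn": 0}, {"xyz": [0, 0, 0], "turn": 0}])

```text
time: 17.8
tool_pos: [0.6008, -0.0295, 0.1177]
tool_rot: [3.142, 0.0, 1.722]
contact_force: [-0.6, 0.3, -1.9]
opening: 0.0238
```

```bash
python3 -c "
from cell import robot
s=robot.observe();print(s['tool_pos'],s['tool_rot'],s['opening'],s['contact_force'],abs(s['qvel']).max())
print(robot.hand_in())"
```

```text
[ 0.60075276 -0.02951006  0.11769951] [3.14159225e+00 5.98210407e-05 1.72173182e+00] 0.023844054238010347 [-0.6205322   0.31913162 -1.86870242] 0.0016189041620887808
the job is handed in; nothing more can be done
None
```

The job is handed in at 17.8 s, with both parts done by my own checks; the hand-in itself gave no verdict.

- **Clip:** I squeezed it, lifted it off the blue bracket and let it close on the rig bracket. It was pressed down to about 14 N of contact before release. A wrist-camera check after release put its middle about 1 mm from the bracket's centre. The scene picture showed it upright with the eye towards the lamp.
- **Glass block:** I gripped it by the frosted faces at 20 N and it is held still above the white cross. The amber window is about on the beam's height and about 1 mm from midway. It is square to the rig within about 0.01 rad. The scene picture agreed with my predicted corners to about 1 px.
- **Bystanders:** I never moved near the can, the tape roll or the wrench, though I did not measure them again at the end.
- **Disagreement:** the top and wrist cameras differed by 2–3 mm on where the rig is. I went by the wrist view and by where the arm stood when it released the clip.

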